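Draw the filter insert out of the dust extractor and present it

TASK

Stop the blue bench dust extractor by pressing its round red button fully down and letting it spring back; then swing its grey cover flap up by the black handle until it stands upright by itself, and draw the orange-framed filter insert hidden beneath up out of its slot. Finish holding the insert upright and still in the gripper, clear above the middle of the steel catch tray by about a hand's breadth: the program ends while still holding it, without putting it down or letting go. Leave the flap standing open and do not disturb the tray, the ring mould, the stopwatch or the screwdriver.

Things in the scene. Friction and masses are not known exactly. Their poses are not given: they have to be found in the camera images.
- extractor: Fixed blue box 150 (x) x 240 (y) x 100 mm high; origin: centre of its underside; z up, front (air slots) to -x. The compartment under the flap is inside 138 mm long (x) and reaches from y = -114 to +40 mm; in it, 54 mm above the work surface, is a deck with the slot for the insert, at x = -10, y = -40 mm. The closed strip at y = +40 to +120 mm carries the button.
- stop_button (a joint): Travel of the red spring push button in m: 0 = up, 0.006 = fully down (stop). It takes about 5 N to bottom and springs back when released.
- stop_button_top (a point): Centre of the top face of the red button (28 mm across), on the extractor's top at its y = +80 mm. Pressed downward.
- flap (a joint): Angle of the grey cover flap in rad: 0 = shut, 1.57 = upright, 1.9 = stop. The hinge is stiff: the flap stays at whatever angle it is left; about 2.5 N at the handle lifts it.
- flap_hinge (a point): Middle of the hinge line at the extractor's rear (+x) rim, 103 mm above the work surface, running along the extractor's y. Positive angles raise the flap's front edge and swing it to the rear. The flap is 146 mm from hinge line to front edge, 158 mm wide, 6 mm thick.
- flap_handle (a point): Centre of the black handle barrel near the flap's front edge: 18 mm in diameter, 28 mm long along the extractor's y, axis 24 mm above the flap's face, on a 10 mm stem. Shut, it lies 128 mm before (-x) and 27 mm above the hinge line. Pinched on its end faces (28 mm apart) it pivots between the fingers as the flap turns.
- filter: Insert, 80 g: orange frame, white pleats, 70 (x) x 12 (y) x 58 mm high, with a grip tab 30 (x) x 12 (y) mm on top reaching 88 mm. Origin: centre of its underside; z up. It starts standing in the slot (1.5 mm play), axes parallel to the extractor's, underside 6 mm and tab top 94 mm above the work surface. Pinch the tab across y; it comes out upward.
- tray: Loose steel catch tray, open on top, 120 mm (x) by 140 mm (y) by 22 mm high, 4 mm walls. Origin: centre of its underside. It stands to the left or to the right of the extractor, nearer the robot.
- ring_mould: Grey ring mould, 75 mm in diameter, 40 mm high, loose; leave it alone. Origin: centre of its underside. It stands on the other side from the tray.
- stopwatch: Black stopwatch, 65 x 58 x 15 mm, loose; leave it alone. Origin: centre of its underside.
- screwdriver: Screwdriver with red handle, 188 mm long, 25 mm thick, loose, lying along its y; leave it alone. Origin: centre of its underside.

How it is judged:
By the outcome, as a careful person would: the job done as asked, in the order asked, and still so for the second after the job is handed in, while the arm keeps its last pose, push and grip.
It also fails if it takes over 72 s, if anything falls off the work surface, if the arm or the gripper's body presses on something with over 40 N, if the wrist force passes 120 N, or if a joint passes its speed limit or range.

ROBOT

A 6-joint arm with a two-finger parallel gripper is mounted at the origin on a cart in front of the work surface, level with it; the furniture and walls round the work are solid. World frame = base frame: x ahead of the robot, y to its left, z up, the work surface at z = 0. Lengths are in mm, angles in rad, forces in N, time in s.
With the tool pointing down it reaches from about 425 to 950 mm from the base axis. Payload 14.7 kg.
Tool frame: the origin (TCP) lies midway between the tips of the shut fingers; the grasp point (between the pads) lies 19 mm behind it; z points along the fingers, y is the line along which they close (so a half turn about z gives the same grasp; the last joint's range is limited). The gripper opens to 85 mm and grips with 20 to 120 N. Pads are 22 mm wide; open, the fingers measure 114 mm over their backs; the gripper's body (76 mm by 85 mm) begins 54 mm behind the grasp point. The pads swing forward as they close: fully open they stand 13 mm farther back than shut.
Start: joints at [1.239, 0.48, 1.596, -0, 1.065, -0.047], TCP at [182.603, 623.818, 231.297] pointing down, gripper open.
Joint ranges: [-2.75, 2.75], [-0.82, 2.05], [0.23, 2.67], [-1.56, 4.7], [0.09, 2.69], [-2.92, 2.92]. Speed limits (rad/s): [1.89, 1.89, 2.39, 3.01, 3.01, 3.01].

INTERFACE

Orientations are given as a unit quaternion [x, y, z, w].
In Python, from plant import manip gives the robot as it stands.
- The arm moves only by the shell command python3 -m crank 'ROWS' [FORCE]. ROWS is JSON, a list of rows, each an object of numbers: "tx", "ty", "tz": the shift along the tool's x, y, z in mm; "wx", "wy", "wz": the turn, a rotation vector about the tool's x, y, z in rad; "claw": the closure in counts, from 0 (fully open) to 255 (shut). In form: [{"tx": .., "ty": .., "tz": .., "wx": .., "wy": .., "wz": .., "claw": ..}, ...]. A call has 1 to 5 rows; each row is the pose to reach, as a shift and turn from the pose commanded when the call began, along the tool's axes at that moment; what a row does not reach only later rows make up. A row lasts 1/8 s, in which the tool goes at most 62.5 mm and 10.7 degrees, less where a joint would pass 70% of its speed; a pose out of reach is approached as far as the arm can. A call with a gripper value outside its range is refused whole. The fingers move at their own pace and stop on an object; FORCE is the grip in N (left out, the last holds). Time passes only in rows, so rows that repeat a pose let the fingers close. It gives the time, the measured TCP pose, the force, the opening and the grip force at its end, in the units of the state.
- manip.sense(): the state, without advancing time (a new reading comes with each control period).
- manip.camera(name): name is "scene" or "side" or "wrist"; returns (picture, depth): 420x560x3 uint8, red, green, blue; 420x560 float32, mm along the optical axis (not along the pixel's ray), 0 where there is no reading.
- manip.calibration(name): a dict with "vertical_fov" (degrees; the focal length in pixels is half the picture's height over the tangent of half this angle, whatever the lens; pixels are square), "cx", "cy" (the principal point, pixels), "R" (3x3) and "t" (3): a world point X has camera coordinates R X + t. Camera axes: x right, y down, z forward; pixel columns grow to the right and rows downward; lengths in mm; the calibration is good to about 2 mm. A picture is of the moment at which its call begins: read the wrist's pose just before it. calibration takes no time and is no camera call; for the wrist camera it gives the pose at the moment of the call.
- manip.hand_in(): hands the job in; it is judged then, once.
Trained networks look in the newest picture that a camera, given by its name, has taken for a name from the list of things; names that differ only in an ending like _2 or _b are one class to them, and where a whole thing is asked for, a point or a joint stands for the part that bears it (a point fixed in the world has none). Each returns a list of dicts, best first, with "score" (0 to 1); they miss things now and then, are a little off and sometimes report something else, mostly with a low value. They report only what shows in the picture. A call takes as long as a camera call.
- manip.boxes_of(camera, label): "pixel" ([column, row] in pixels, amid what is visible of it).
- manip.pinpoint(camera, label): "pixel" ([column, row] in pixels: a listed point, or the origin of a listed thing).
The state is a dict: "clock": time; "joint_positions": joint angles; "joint_velocities": joint speeds; "tau": joint torques, N m; "ee_pos": TCP position; "tcp_rot": TCP orientation; "wrist_force": force on the tool from outside, world axes, zero at the start; "torque": the same for the moment, N m; "finger_gap": opening from 0.0 (shut) to 1.0 (fully open); "grasp_force": force on a finger pad.
Only numpy, scipy, OpenCV 4.12 (cv2) and the standard library are available. Lean on these libraries where they do the work, as an engineer would, in place of code of your own. Each camera call takes 0.05 s, during which the arm holds its last target. There are 200 camera calls.

## Working session

There is one attempt and no reset: what is moved stays moved. The work goes in short steps, Python scripts to look and compute and a shell command to move; the robot and the scene stay as the last step left them, time stands still between calls to the robot, and variables do not carry over. Pictures are saved under pics/ and viewed, at most 10 in all, crops included, and the job is handed in when it is done.

```bash
mkdir -p pics
cat > h.py <<'E'
import numpy as np, cv2
from scipy.spatial.transform import Rotation as R
from plant import manip
def ray(cal,px,H=420):
    f=H/2/np.tan(np.radians(cal["vertical_fov"])/2)
    Rm=np.array(cal["R"]);t=np.array(cal["t"])
    d=Rm.T@np.array([(px[0]-cal["cx"])/f,(px[1]-cal["cy"])/f,1.0])
    return -Rm.T@t,d
def onz(cal,px,z):
    c,d=ray(cal,px); return c+d*(z-c[2])/d[2]
def bydepth(cal,px,dep):
    c,d=ray(cal,px); u,v=int(round(px[0])),int(round(px[1]))
    p=dep[max(0,v-1):v+2,max(0,u-1):u+2]; p=p[p>0]
    return c+d*np.median(p) if p.size else None
def tri(rays):
    A=np.zeros((3,3));b=np.zeros(3)
    for c,d in rays:
        d=d/np.linalg.norm(d);P=np.eye(3)-np.outer(d,d);A+=P;b+=P@c
    return np.linalg.solve(A,b)
E
python3 - <<'E'
from h import *
np.set_printoptions(precision=1,suppress=True)
s=manip.sense();print(s)
ims=[]
for n in("scene","side"):
    im,d=manip.camera(n);cal=manip.calibration(n);ims.append(im)
    np.savez("/tmp/%s.npz"%n,im=im,d=d)
    for l in("stop_button_top","flap_hinge","flap_handle","tray","ring_mould","stopwatch","screwdriver","extractor"):
        r=manip.pinpoint(n,l)
        for q in r[:2]:
            print(n,l,round(q["score"],2),np.round(q["pixel"]),bydepth(cal,q["pixel"],d))
    print(n,-np.array(cal["R"]).T@np.array(cal["t"]),cal["vertical_fov"])
    cv2.imwrite("pics/%s1.png"%n,im[...,::-1])
E
```

```text
{'clock': 0.0, 'joint_positions': array([ 1.2,  0.5,  1.6, -0. ,  1.1, -0. ]), 'joint_velocities': array([ 0., -0.,  0.,  0.,  0.,  0.]), 'tau': array([  0. , -95.1, -43. ,   0. ,   0. ,   0. ]), 'ee_pos': array([182.5, 623.4, 230.7]), 'tcp_rot': array([ 0.1,  1. , -0. , -0. ]), 'wrist_force': array([ 0.7, -0. , -0.4]), 'torque': array([0., 0., 0.]), 'grasp_force': 0.0, 'finger_gap': 0.9986962571729703}
scene stop_button_top 0.41 [280. 195.] [592.1  91.2 117.5]
scene flap_handle 0.94 [269. 214.] [490.7 -25.1 127.2]
scene tray 0.87 [209. 216.] [431.2 279.4   2.9]
scene ring_mould 0.63 [307. 315.] [ 411.9 -352.    19. ]
scene screwdriver 0.75 [364. 278.] [ 643.7 -272.6    6.4]
scene extractor 0.83 [283. 241.] [ 493.2 -101.2   75.2]
scene [ -172.2 -1220.1   780.2] 42.545135013188585
side stop_button_top 0.58 [262. 205.] [581.7  81.2 122.7]
side flap_hinge 0.68 [270. 193.] [613.3 -31.1 108.2]
side tray 0.8 [270. 293.] [439.8 307.9   4. ]
side ring_mould 0.55 [358. 202.] [ 417.2 -286.3    7.7]
side stopwatch 0.58 [190. 265.] [686.4 296.4  15.4]
side extractor 0.78 [280. 232.] [508.8 110.9  64.2]
side [ -96.7 1290.9  775.3] 42.7039480547561
```

View pics/scene1.png

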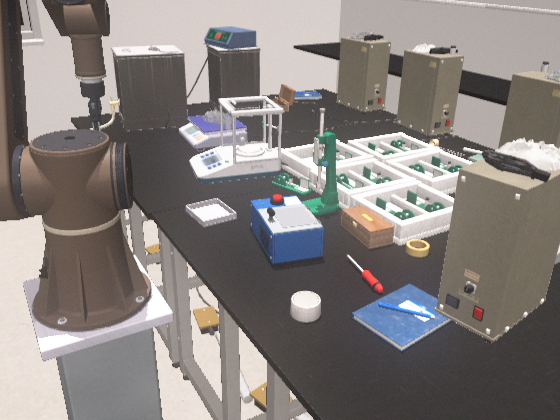

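View pics/side1.png

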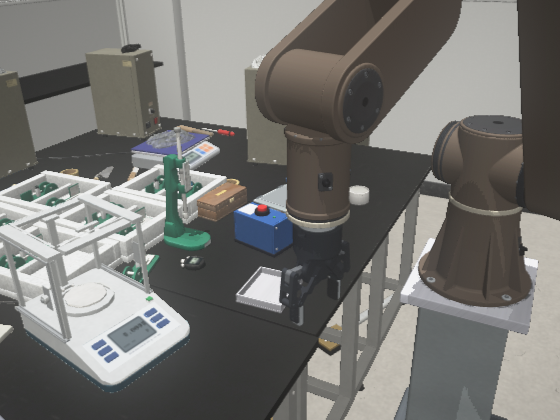

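Run:
```python
from h import *
np.set_printoptions(precision=1,suppress=True)
S,D=manip.calibration("scene"),manip.calibration("side")
print("btn",tri([ray(S,[280,195]),ray(D,[262,205])]), "tray",tri([ray(S,[209,216]),ray(D,[270,293])]))
# top surface points cloud at z 90..130, red button by colour
for n,cal in(("scene",S),("side",D)):
    z=np.load("/tmp/%s.npz"%n);im,d=z["im"].astype(int),z["d"]
    f=210/np.tan(np.radians(cal["vertical_fov"])/2)
    v,u=np.mgrid[0:420,0:560];C=np.stack([(u-cal["cx"])/f*d,(v-cal["cy"])/f*d,d],-1)
    X=(C-np.array(cal["t"]))@np.array(cal["R"])
    ok=(d>0)&(abs(X[...,0]-560)<200)&(abs(X[...,1])<200)
    red=ok&(im[...,0]>130)&(im[...,1]<80)&(im[...,2]<80)&(X[...,2]>95)
    print(n,"red",red.sum(),np.median(X[red],0), "px",u[red].mean(),v[red].mean())
    top=ok&(X[...,2]>94)&(X[...,2]<112)
    P=X[top][:,:2].astype(np.float32);print("top rect",cv2.minAreaRect(P),len(P),np.median(X[top][:,2]))
    hd=ok&(im.max(-1)<60)&(X[...,2]>112)
    print("handle",hd.sum(),np.median(X[hd],0),X[hd].min(0) if hd.any() else 0,X[hd].max(0) if hd.any() else 0)
```

```text
btn [583.6  78.9 122.7] tray [442.1 297.7  -5. ]
scene red 18 [569.2  76.6 114.6] px 276.27777777777777 198.94444444444446
top rect ((560.481201171875, 6.0694122314453125), (248.91680908203125, 152.73178100585938), 77.68412780761719) 1844 105.15583306556215
handle 0 [nan nan nan] 0 0
side red 24 [570.7  98.  119.1] px 261.875 208.83333333333334
top rect ((561.7288208007812, 14.558464050292969), (239.80471801757812, 158.03988647460938), 78.66187286376953) 1199 103.60360129869642
handle 2 [568.5 104.2 112.7] [556.5  96.9 112. ] [580.6 111.5 113.4]
  return _methods._mean(a, axis=axis, dtype=dtype,
  ret = um.true_divide(
```

The scene view shows the blue extractor with its red button at about (277,198), the black handle at (270,213), the tray at (211,212) and the ring mould at (306,306). In the side view the button is at (262,209) and the tray at (268,288). A green stand sits behind the extractor, so I'll check how close it comes while I compute the approach.

```bash
cat >> h.py <<'E'
def ext():  # extractor estimate: centre xy, yaw
    import json; e=json.load(open("ext.json")); return np.array(e[:2]),e[2]
def loc(x,y,z):
    c,a=ext(); return np.array([c[0]+x*np.cos(a)-y*np.sin(a),c[1]+x*np.sin(a)+y*np.cos(a),z])
def toolR(yaw): # tool z down, tool y along +y of yaw, x = -x
    return R.from_euler("z",yaw)*R.from_quat([0,1,0,0])
def go(p,yaw,s=None):
    s=s or manip.sense(); T=R.from_quat(s["tcp_rot"])
    d=T.inv().apply(np.array(p)-s["ee_pos"]); w=(T.inv()*toolR(yaw)).as_rotvec()
    print("to",np.round(p,1),"t",np.round(d,1),"w",np.round(w,3),"rows>=",round(max(np.linalg.norm(d)/62.5,np.linalg.norm(w)/.1867),1))
E
echo '[561,9,-0.205]'>ext.json
python3 - <<'E'
from h import *
np.set_printoptions(precision=1,suppress=True)
c=manip.calibration("wrist");s=manip.sense()
T=R.from_quat(s["tcp_rot"]);print("cam in tool",T.inv().apply(-np.array(c["R"]).T@c["t"]-s["ee_pos"]),(T.inv().as_matrix()@np.array(c["R"]).T),c["vertical_fov"])
print(T.as_matrix())
go(loc(-60,20,300),-0.205,s)
for n in("scene","side"):
    cal=manip.calibration(n);z=np.load("/tmp/%s.npz"%n);im,d=z["im"].astype(int),z["d"]
    f=210/np.tan(np.radians(cal["vertical_fov"])/2)
    v,u=np.mgrid[0:420,0:560];C=np.stack([(u-cal["cx"])/f*d,(v-cal["cy"])/f*d,d],-1)
    X=(C-np.array(cal["t"]))@np.array(cal["R"])
    m=(d>0)&(abs(X[...,0]-700)<170)&(abs(X[...,1])<250)&(X[...,2]>130)
    P=X[m];print(n,m.sum(),[np.percentile(P,q,axis=0) for q in(0,10,50,90,100)])
E
```

```text
cam in tool [  77.6   -0.5 -143. ] [[-0.  -1.  -0.3]
 [ 1.  -0.  -0. ]
 [ 0.  -0.3  1. ]] 62.71748958923847
[[-1.   0.3 -0. ]
 [ 0.3  1.  -0. ]
 [ 0.  -0.  -1. ]]
to [506.3  40.8 300. ] t [-474.5 -468.6  -68.7] w [-0.  -0.  -0.1] rows>= 10.7
scene 894 [array([762.1, 125.5, 130.1]), array([768.5, 150.9, 155.4]), array([793.8, 159.3, 213. ]), array([829.5, 171.6, 283.3]), array([843.7, 185.9, 349.9])]
side 1217 [array([762.5, 133.7, 130.2]), array([767.5, 165.4, 153.7]), array([793.9, 178.7, 215.7]), array([827.2, 186.3, 286.9]), array([843.2, 191.5, 351.6])]
```

```bash
python3 -m crank '[{"tx":-40,"ty":-40,"tz":-7,"wz":-0.02,"claw":255},{"tx":-80,"ty":-79,"tz":-15,"wz":-0.04,"claw":255},{"tx":-120,"ty":-118,"tz":-25,"wz":-0.06,"claw":255},{"tx":-160,"ty":-157,"tz":-35,"wz":-0.08,"claw":255},{"tx":-200,"ty":-197,"tz":-40,"wz":-0.08,"claw":255}]' 40
python3 -m crank '[{"tx":-40,"ty":-40,"tz":-7,"claw":255},{"tx":-80,"ty":-79,"tz":-15,"claw":255},{"tx":-120,"ty":-118,"tz":-20,"claw":255},{"tx":-160,"ty":-157,"tz":-25,"claw":255},{"tx":-200,"ty":-197,"tz":-30,"claw":255}]'
python3 -m crank '[{"tx":-35,"ty":-35,"claw":255},{"tx":-70,"ty":-72,"claw":255},{"tx":-70,"ty":-72,"claw":255},{"tx":-70,"ty":-72,"claw":255}]'
python3 - <<'E'
from h import *
np.set_printoptions(precision=3,suppress=True)
s=manip.sense();print(s["ee_pos"],s["clock"])
im,d=manip.camera("wrist");cal=manip.calibration("wrist");np.savez("/tmp/w1.npz",im=im,d=d)
cv2.imwrite("pics/w1.png",im[...,::-1])
for l in("stop_button_top","flap_handle","flap_hinge","extractor"):
    for q in manip.pinpoint("wrist",l)[:2]: print(l,round(q["score"],2),np.round(q["pixel"]),bydepth(cal,q["pixel"],d))
go(loc(0,80,135),-0.205)
import json;json.dump({k:np.array(v).tolist() for k,v in cal.items()},open("/tmp/w1.json","w"))
E
```

```text
[182.6   623.813 231.302] 0.9
to [577.3  87.3 135. ] t [-529.5 -404.    96.3] w [ 0.   -0.   -0.08] rows>= 10.8validation failed for argument at $[0]...
validation failed for argument at $[0]...
validation failed for argument at $[0]...
```

View pics/w1.png

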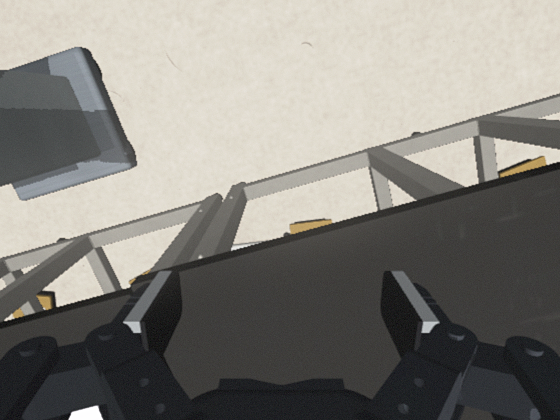

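The moves were refused because each row needs all seven fields. The picture is still from the start pose and shows the bench edge and the floor. I'll resend the rows in full.

```bash
python3 -m crank '[{"tx":-40,"ty":-40,"tz":-7,"wx":0,"wy":0,"wz":-0.02,"claw":255},{"tx":-80,"ty":-79,"tz":-15,"wx":0,"wy":0,"wz":-0.04,"claw":255},{"tx":-120,"ty":-118,"tz":-25,"wx":0,"wy":0,"wz":-0.06,"claw":255},{"tx":-160,"ty":-157,"tz":-35,"wx":0,"wy":0,"wz":-0.08,"claw":255},{"tx":-200,"ty":-197,"tz":-40,"wx":0,"wy":0,"wz":-0.08,"claw":255}]' 40
python3 - <<'E'
from h import *
np.set_printoptions(precision=3,suppress=True)
go(loc(-60,20,300),-0.205)
E
```

```text
clock: 1.78
ee_pos: [320.0, 377.2, 272.0]
tcp_rot: [0.102, 0.995, 0.0, 0.0]
wrist_force: [0.8, 0.3, -0.1]
finger_gap: 0.001
grasp_force: 0.0
to [506.3  40.8 300. ] t [-250.7 -291.7  -28.1] w [0.001 0.001 0.001] rows>= 6.2
```

```bash
python3 -m crank '[{"tx":-42,"ty":-46,"tz":-7,"wx":0,"wy":0,"wz":0,"claw":255},{"tx":-84,"ty":-92,"tz":-15,"wx":0,"wy":0,"wz":0,"claw":255},{"tx":-126,"ty":-138,"tz":-20,"wx":0,"wy":0,"wz":0,"claw":255},{"tx":-168,"ty":-184,"tz":-28,"wx":0,"wy":0,"wz":0,"claw":255},{"tx":-210,"ty":-230,"tz":-28,"wx":0,"wy":0,"wz":0,"claw":255}]'
python3 -m crank '[{"tx":-20,"ty":-25,"tz":0,"wx":0,"wy":0,"wz":0,"claw":255},{"tx":-20,"ty":-25,"tz":0,"wx":0,"wy":0,"wz":0,"claw":255},{"tx":-20,"ty":-25,"tz":0,"wx":0,"wy":0,"wz":0,"claw":255}]'
cat > look.py <<'E'
from h import *
import sys,json
np.set_printoptions(precision=3,suppress=True)
tag=sys.argv[1]
s=manip.sense();print(s["ee_pos"],s["clock"])
cal=manip.calibration("wrist");im,d=manip.camera("wrist")
cv2.imwrite("pics/%s.png"%tag,im[...,::-1])
json.dump({k:np.array(v).tolist() for k,v in cal.items()},open("/tmp/%s.json"%tag,"w"));np.savez("/tmp/%s.npz"%tag,im=im,d=d)
for l in sys.argv[2:]:
    for q in manip.pinpoint("wrist",l)[:2]: print(l,round(q["score"],2),np.round(q["pixel"]),bydepth(cal,q["pixel"],d))
E
python3 look.py w2 stop_button_top flap_handle flap_hinge extractor
```

```text
clock: 2.4
ee_pos: [478.9, 109.3, 300.2]
tcp_rot: [0.102, 0.995, 0.0, 0.001]
wrist_force: [1.4, 1.5, 0.3]
finger_gap: -0.004
grasp_force: 0.0
clock: 2.78
ee_pos: [491.9, 82.9, 299.3]
tcp_rot: [0.102, 0.995, 0.0, -0.0]
wrist_force: [0.2, 0.2, 0.9]
finger_gap: 0.001
grasp_force: 0.0
[491.946  82.852 299.255] 2.775
stop_button_top 0.77 [307. 264.] [578.584  91.493 122.784]
flap_handle 0.69 [178. 214.] [495.799 -16.254 138.464]
flap_hinge 0.75 [195. 311.] [472.823  58.603 347.827]
extractor 0.75 [237. 223.] [525.822  28.672 106.743]
```

View pics/w2.png

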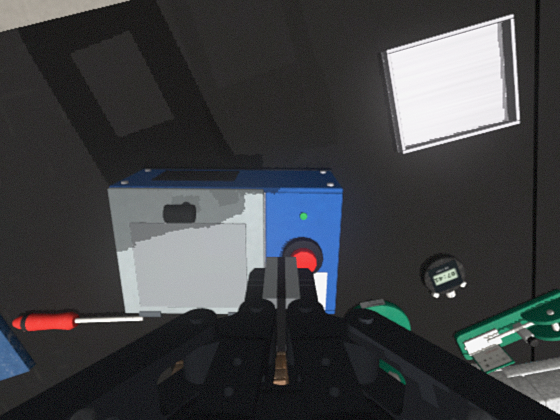

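The wrist view shows the red button at (303,262), the handle at (180,213) and the extractor's front top edge from (110,187) to (341,190). The tray's rim corners are at about (383,52), (513,15), (521,121) and (404,153).

Run:
```python
from h import *
import json
np.set_printoptions(precision=1,suppress=True)
cal={k:np.array(v) for k,v in json.load(open("/tmp/w2.json")).items()}
z=np.load("/tmp/w2.npz");im,d=z["im"].astype(int),z["d"]
f=210/np.tan(np.radians(cal["vertical_fov"])/2)
v,u=np.mgrid[0:420,0:560];C=np.stack([(u-cal["cx"])/f*d,(v-cal["cy"])/f*d,d],-1)
X=(C-cal["t"])@cal["R"]
red=(d>0)&(im[...,0]>150)&(im[...,1]<90)&(im[...,2]<90)&(abs(u-300)<40)&(abs(v-260)<40)
print("red",red.sum(),np.median(X[red],0),X[red].min(0),X[red].max(0),u[red].min(),u[red].max(),v[red].min(),v[red].max())
for z_ in(100,):
  for p in((110,187),(341,190)): print("front corners",onz(cal,p,z_),bydepth(cal,np.add(p,(3 if p[0]<200 else -3,4)),d))
h=(abs(u-180)<22)&(abs(v-213)<15)&(X[...,2]>115)&(d>0)
print("handle",h.sum(),np.median(X[h],0),cv2.minAreaRect(X[h][:,:2].astype(np.float32)),np.percentile(X[h][:,2],[5,50,95]))
q=[onz(cal,p,22) for p in((383,52),(513,15),(521,121),(404,153))];print("tray",np.array(q),np.mean(q,0))
S,D=manip.calibration("scene"),manip.calibration("side")
print("tri btn",tri([ray(cal,[303,262]),ray(S,[277,198])]),tri([ray(cal,[303,262]),ray(D,[262,208])]),"handle",tri([ray(cal,[180,213]),ray(S,[269.5,213.5])]))
```

```text
red 325 [574.2  90.9 122.1] [481.8  80.2 111. ] [591.7 101.2 309.8] 294 316 251 271
front corners [463.4 -90.1 100. ] [467.1 -85.3 106.1]
front corners [514.7 140.4 100. ] [518.2 136.7 100.1]
handle 586 [495.1 -15.8 137.7] ((496.3564147949219, -17.473018646240234), (28.2757625579834, 16.196308135986328), 77.49069213867188) [130.2 137.7 139.9]
tray [[389.3 220.4  22. ]
 [381.4 363.   22. ]
 [497.4 371.6  22. ]
 [507.  232.2  22. ]] [443.8 296.8  22. ]
tri btn [580.2  87.7 112.2] [578.   87.6 116.3] handle [496.9 -18.7 123.8]
```

```bash
echo '[561,9,-0.214]'>ext.json
python3 -c "
from h import *
go(loc(0,80,132),-0.214)"
```

```text
to [578.   87.2 132. ] t [-83.5  21.1 167.4] w [0.    0.    0.011] rows>= 3.0
```

```bash
python3 -m crank '[{"tx":-42,"ty":10,"tz":40,"wx":0,"wy":0,"wz":0.01,"claw":255},{"tx":-84,"ty":21,"tz":80,"wx":0,"wy":0,"wz":0.01,"claw":255},{"tx":-84,"ty":21,"tz":125,"wx":0,"wy":0,"wz":0.01,"claw":255},{"tx":-84,"ty":21,"tz":167,"wx":0,"wy":0,"wz":0.01,"claw":255},{"tx":-84,"ty":21,"tz":167,"wx":0,"wy":0,"wz":0.01,"claw":255}]'
python3 -m crank '[{"tx":0,"ty":0,"tz":3,"wx":0,"wy":0,"wz":0,"claw":255},{"tx":0,"ty":0,"tz":5,"wx":0,"wy":0,"wz":0,"claw":255},{"tx":0,"ty":0,"tz":7,"wx":0,"wy":0,"wz":0,"claw":255},{"tx":0,"ty":0,"tz":7,"wx":0,"wy":0,"wz":0,"claw":255}]'
```

```text
clock: 3.65
ee_pos: [576.5, 86.4, 129.8]
tcp_rot: [0.107, 0.994, -0.001, -0.003]
wrist_force: [-0.2, 0.1, 1.6]
finger_gap: -0.008
grasp_force: 0.0
clock: 4.15
ee_pos: [579.0, 86.1, 125.8]
tcp_rot: [0.107, 0.994, 0.0, 0.0]
wrist_force: [-0.4, -0.1, -0.4]
finger_gap: -0.0
grasp_force: 0.0
```

```bash
python3 -m crank '[{"tx":0,"ty":0,"tz":2,"wx":0,"wy":0,"wz":0,"claw":255},{"tx":0,"ty":0,"tz":4,"wx":0,"wy":0,"wz":0,"claw":255},{"tx":0,"ty":0,"tz":4,"wx":0,"wy":0,"wz":0,"claw":255}]'
python3 -m crank '[{"tx":0,"ty":0,"tz":2,"wx":0,"wy":0,"wz":0,"claw":255},{"tx":0,"ty":0,"tz":3,"wx":0,"wy":0,"wz":0,"claw":255},{"tx":0,"ty":0,"tz":3,"wx":0,"wy":0,"wz":0,"claw":255}]'
```

```text
clock: 4.53
ee_pos: [578.8, 86.1, 121.2]
tcp_rot: [0.107, 0.994, -0.0, -0.0]
wrist_force: [0.3, -0.1, 0.8]
finger_gap: -0.001
grasp_force: 0.9
clock: 4.9
ee_pos: [578.8, 86.1, 118.3]
tcp_rot: [0.107, 0.994, 0.0, 0.0]
wrist_force: [-1.3, -0.5, 4.2]
finger_gap: 0.002
grasp_force: 1.7
```

```bash
python3 -m crank '[{"tx":0,"ty":0,"tz":2,"wx":0,"wy":0,"wz":0,"claw":255},{"tx":0,"ty":0,"tz":2,"wx":0,"wy":0,"wz":0,"claw":255}]'
python3 -m crank '[{"tx":0,"ty":0,"tz":1.5,"wx":0,"wy":0,"wz":0,"claw":255},{"tx":0,"ty":0,"tz":1.5,"wx":0,"wy":0,"wz":0,"claw":255}]'
```

```text
clock: 5.15
ee_pos: [578.8, 86.1, 116.3]
tcp_rot: [0.107, 0.994, 0.0, 0.0]
wrist_force: [-0.3, -0.5, 5.0]
finger_gap: 0.002
grasp_force: 2.3
clock: 5.4
ee_pos: [578.9, 86.1, 115.8]
tcp_rot: [0.107, 0.994, 0.0, 0.0]
wrist_force: [-4.4, -1.4, 20.0]
finger_gap: 0.002
grasp_force: 10.2
```

The button bottomed at 20 N. I'll release it, open the gripper and go above the handle.

```bash
python3 -m crank '[{"tx":0,"ty":0,"tz":-10,"wx":0,"wy":0,"wz":0,"claw":255},{"tx":0,"ty":0,"tz":-55,"wx":0,"wy":0,"wz":0,"claw":255},{"tx":28,"ty":-40,"tz":-85,"wx":0,"wy":0,"wz":0,"claw":110},{"tx":56,"ty":-85,"tz":-85,"wx":0,"wy":0,"wz":0,"claw":110},{"tx":56,"ty":-85,"tz":-85,"wx":0,"wy":0,"wz":0,"claw":110}]'
python3 look.py w3 stop_button_top flap_handle
python3 - <<'E'
from h import *
import json
np.set_printoptions(precision=1,suppress=True)
cal={k:np.array(v) for k,v in json.load(open("/tmp/w3.json")).items()}
z=np.load("/tmp/w3.npz");im,d=z["im"].astype(int),z["d"]
f=210/np.tan(np.radians(cal["vertical_fov"])/2)
v,u=np.mgrid[0:420,0:560];C=np.stack([(u-cal["cx"])/f*d,(v-cal["cy"])/f*d,d],-1)
X=(C-cal["t"])@cal["R"]
h=(np.hypot(X[...,0]-498,X[...,1]+17)<28)&(X[...,2]>115)&(X[...,2]<150)&(d>0)
print("handle",h.sum(),np.median(X[h],0),cv2.minAreaRect(X[h][:,:2].astype(np.float32)),np.percentile(X[h][:,2],[5,50,95]))
go([498,-17,112],-0.214)
E
```

```text
clock: 6.02
ee_pos: [503.3, 13.3, 200.1]
tcp_rot: [0.108, 0.994, -0.0, -0.001]
wrist_force: [0.5, -0.4, 0.4]
finger_gap: 0.565
grasp_force: 0.0
[503.305  13.338 200.117] 6.025
stop_button_top 0.88 [404. 296.] [579.797  87.449 122.454]
flap_handle 0.84 [233. 226.] [495.077 -16.696 138.656]
handle 1194 [494.6 -16.5 137.8] ((496.57391357421875, -17.49510383605957), (27.783992767333984, 17.20747947692871), 77.87378692626953) [130.9 137.8 139.7]
to [498 -17 112] t [  1.4 -33.2  87.9] w [ 0.  0. -0.] rows>= 1.5
```

View pics/w3.png

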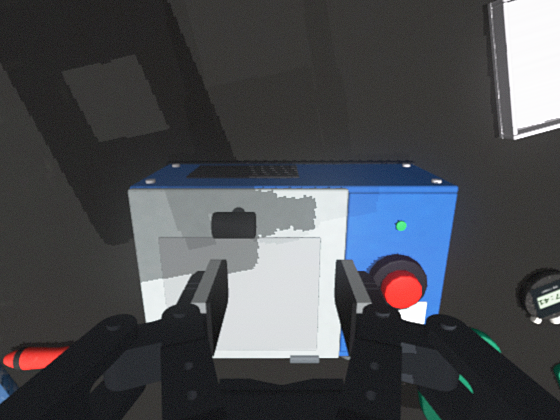

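The view shows the button up again at (403,290), the handle barrel at (234,225) and the flap shut. I'll descend and pinch the barrel's ends.

```bash
python3 -m crank '[{"tx":1,"ty":-33,"tz":20,"wx":0,"wy":0,"wz":0,"claw":110},{"tx":1,"ty":-33,"tz":50,"wx":0,"wy":0,"wz":0,"claw":110},{"tx":1,"ty":-33,"tz":80,"wx":0,"wy":0,"wz":0,"claw":110},{"tx":1,"ty":-33,"tz":88,"wx":0,"wy":0,"wz":0,"claw":110},{"tx":1,"ty":-33,"tz":88,"wx":0,"wy":0,"wz":0,"claw":110}]'
python3 -m crank '[{"tx":0,"ty":0,"tz":0,"wx":0,"wy":0,"wz":0,"claw":255},{"tx":0,"ty":0,"tz":0,"wx":0,"wy":0,"wz":0,"claw":255},{"tx":0,"ty":0,"tz":0,"wx":0,"wy":0,"wz":0,"claw":255},{"tx":0,"ty":0,"tz":0,"wx":0,"wy":0,"wz":0,"claw":255}]' 30
python3 - <<'E'
import numpy as np
# arc in tool axes (x=-ext x, z=down) for flap angle, from shut
for a in np.radians(np.arange(0,100,7.5)):
    x=-128*np.cos(a)+27*np.sin(a);z=128*np.sin(a)+27*np.cos(a)
    print(round(np.degrees(a),1),"tx",round(-(x+128),1),"tz",round(-(z-27),1))
E
```

```text
clock: 6.8
ee_pos: [498.2, -16.6, 111.6]
tcp_rot: [0.107, 0.994, 0.0, -0.0]
wrist_force: [0.1, -0.6, 0.1]
finger_gap: 0.572
grasp_force: 0.0
clock: 7.3
ee_pos: [498.7, -17.2, 112.8]
tcp_rot: [0.107, 0.994, -0.0, 0.001]
wrist_force: [-2.1, -1.8, 8.4]
finger_gap: 0.327
grasp_force: 33.6
0.0 tx -0.0 tz -0.0
7.5 tx -4.6 tz -16.5
15.0 tx -11.3 tz -32.2
22.5 tx -20.1 tz -46.9
30.0 tx -30.6 tz -60.4
37.5 tx -42.9 tz -72.3
45.0 tx -56.6 tz -82.6
52.5 tx -71.5 tz -91.0
60.0 tx -87.4 tz -97.4
67.5 tx -104.0 tz -101.6
75.0 tx -121.0 tz -103.6
82.5 tx -138.1 tz -103.4
90.0 tx -155.0 tz -101.0
97.5 tx -171.5 tz -96.4
```

```bash
python3 -m crank '[{"tx":-5,"ty":0,"tz":-16.5,"wx":0,"wy":0,"wz":0,"claw":255},{"tx":-11,"ty":0,"tz":-32,"wx":0,"wy":0,"wz":0,"claw":255},{"tx":-20,"ty":0,"tz":-47,"wx":0,"wy":0,"wz":0,"claw":255},{"tx":-31,"ty":0,"tz":-60.5,"wx":0,"wy":0,"wz":0,"claw":255},{"tx":-43,"ty":0,"tz":-72.5,"wx":0,"wy":0,"wz":0,"claw":255}]'
```

```text
clock: 7.92
ee_pos: [539.6, -26.2, 184.9]
tcp_rot: [0.107, 0.994, 0.0, -0.0]
wrist_force: [1.8, -2.5, -9.5]
finger_gap: 0.321
grasp_force: 30.4
```

```bash
python3 -m crank '[{"tx":-14,"ty":0,"tz":-10,"wx":0,"wy":0,"wz":0,"claw":255},{"tx":-28.5,"ty":0,"tz":-18.5,"wx":0,"wy":0,"wz":0,"claw":255},{"tx":-44.5,"ty":0,"tz":-25,"wx":0,"wy":0,"wz":0,"claw":255},{"tx":-61,"ty":0,"tz":-29,"wx":0,"wy":0,"wz":0,"claw":255},{"tx":-78,"ty":0,"tz":-31,"wx":0,"wy":0,"wz":0,"claw":255}]'
python3 -m crank '[{"tx":-9,"ty":0,"tz":0.5,"wx":0,"wy":0,"wz":0,"claw":255},{"tx":-17,"ty":0,"tz":1,"wx":0,"wy":0,"wz":0,"claw":255},{"tx":-26,"ty":0,"tz":1.5,"wx":0,"wy":0,"wz":0,"claw":255},{"tx":-34,"ty":0,"tz":2.5,"wx":0,"wy":0,"wz":0,"claw":255},{"tx":-38,"ty":0,"tz":3.5,"wx":0,"wy":0,"wz":0,"claw":255}]'
python3 -m crank '[{"tx":0,"ty":0,"tz":0,"wx":0,"wy":0,"wz":0,"claw":255}]'
```

```text
clock: 8.55
ee_pos: [616.0, -42.9, 216.1]
tcp_rot: [0.107, 0.994, -0.0, -0.0]
wrist_force: [-3.0, -0.6, -1.3]
finger_gap: 0.318
grasp_force: 30.5
clock: 9.18
ee_pos: [653.8, -51.2, 212.2]
tcp_rot: [0.107, 0.994, -0.0, 0.0]
wrist_force: [-2.4, -1.8, 8.5]
finger_gap: 0.317
grasp_force: 31.7
clock: 9.3
ee_pos: [654.0, -51.3, 212.2]
tcp_rot: [0.107, 0.994, -0.0, 0.001]
wrist_force: [-0.2, -2.8, 6.1]
finger_gap: 0.323
grasp_force: 31.5
```

```bash
python3 -m crank '[{"tx":0,"ty":0,"tz":0,"wx":0,"wy":0,"wz":0,"claw":110},{"tx":0,"ty":0,"tz":0,"wx":0,"wy":0,"wz":0,"claw":110},{"tx":0,"ty":0,"tz":-30,"wx":0,"wy":0,"wz":0,"claw":110},{"tx":0,"ty":0,"tz":-70,"wx":0,"wy":0,"wz":0,"claw":110},{"tx":0,"ty":0,"tz":-100,"wx":0,"wy":0,"wz":0,"claw":110}]'
python3 -m crank '[{"tx":50,"ty":0,"tz":-5,"wx":0,"wy":0,"wz":0,"claw":110},{"tx":110,"ty":0,"tz":-5,"wx":0,"wy":0,"wz":0,"claw":110},{"tx":165,"ty":0,"tz":-5,"wx":0,"wy":0,"wz":0,"claw":110},{"tx":165,"ty":0,"tz":-5,"wx":0,"wy":0,"wz":0,"claw":110},{"tx":165,"ty":0,"tz":-5,"wx":0,"wy":0,"wz":0,"claw":110}]'
python3 look.py w4 filter flap_handle
python3 - <<'E'
from h import *
im,d=manip.camera("scene");cv2.imwrite("pics/s4.png",cv2.resize(im[120:330,150:430,::-1],None,fx=2,fy=2))
for q in manip.pinpoint("scene","flap_handle")[:1]: print(q,bydepth(manip.calibration("scene"),q["pixel"],d))
for q in manip.pinpoint("scene","filter")[:1]: print(q)
E
```

```text
clock: 9.93
ee_pos: [653.5, -50.8, 313.4]
tcp_rot: [0.107, 0.994, 0.0, 0.0]
wrist_force: [0.2, -0.6, -0.4]
finger_gap: 0.568
grasp_force: 0.0
clock: 10.55
ee_pos: [492.7, -15.7, 317.3]
tcp_rot: [0.107, 0.994, 0.0, 0.001]
wrist_force: [-0.6, -0.8, 0.2]
finger_gap: 0.568
grasp_force: 0.0
[492.748 -15.749 317.294] 10.55
filter 0.83 [284. 199.] [527.761 -20.842  64.962]
filter 0.26 [279. 393.] [480.943 -14.185 395.926]
flap_handle 0.69 [281. 394.] [481.272 -13.848 396.145]
{'pixel': [324.5, 169.3], 'score': 0.86} [913.90309664 317.7717842   68.90250974]
```

View pics/w4.png

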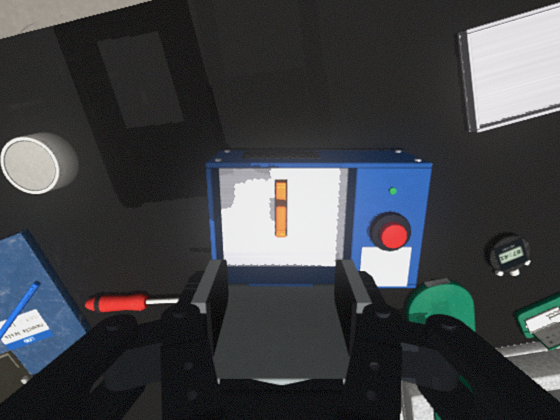

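View pics/s4.png

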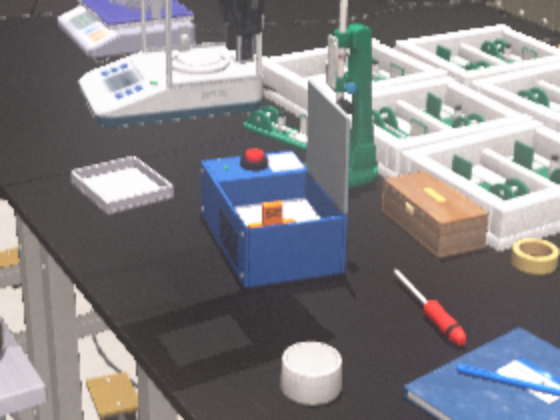

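The flap stands upright by itself. The wrist view shows the filter's orange frame at u 275–287, v 180–238. Next I'll measure its tab.

Run:
```python
from h import *
import json
np.set_printoptions(precision=1,suppress=True)
cal={k:np.array(v) for k,v in json.load(open("/tmp/w4.json")).items()}
z=np.load("/tmp/w4.npz");im,d=z["im"].astype(int),z["d"]
f=210/np.tan(np.radians(cal["vertical_fov"])/2)
v,u=np.mgrid[0:420,0:560];C=np.stack([(u-cal["cx"])/f*d,(v-cal["cy"])/f*d,d],-1)
X=(C-cal["t"])@cal["R"]
o=(d>0)&(im[...,0]>150)&(im[...,1]<160)&(im[...,2]<80)&(abs(u-281)<15)&(abs(v-209)<35)
t=o&(X[...,2]>84)
print(o.sum(),cv2.minAreaRect(X[o][:,:2].astype(np.float32)))
print("tab",t.sum(),np.median(X[t],0),cv2.minAreaRect(X[t][:,:2].astype(np.float32)),np.percentile(X[t][:,2],[5,50,95]),v[t].min(),v[t].max(),u[t].min(),u[t].max())
S=manip.calibration("scene")
print("tri tab top", tri([ray(cal,[u[t].mean(),v[t].mean()]),ray(S,[150+272/2,120+203/2])]), "model",loc(-10,-40,94))
go(loc(-10,-40,66),-0.214)
```

```text
79 ((540.2788696289062, -27.121503829956055), (11.133870124816895, 66.39327239990234), 77.41983032226562)
tab 32 [540.1 -24.6  93. ] ((541.5054321289062, -27.513402938842773), (10.259326934814453, 28.509273529052734), 77.84679412841797) [91.5 93.  94.7] 206 230 276 285
tri tab top [543.1 -27.1  90.1] model [542.7 -28.   94. ]
to [542.7 -28.   66. ] t [-51.7  -1.  250.5] w [-0. -0. -0.] rows>= 4.1
```

```bash
python3 -m crank '[{"tx":-30,"ty":-1,"tz":50,"wx":0,"wy":0,"wz":0,"claw":110},{"tx":-51,"ty":-1,"tz":105,"wx":0,"wy":0,"wz":0,"claw":110},{"tx":-51,"ty":-1,"tz":160,"wx":0,"wy":0,"wz":0,"claw":110},{"tx":-51,"ty":-1,"tz":200,"wx":0,"wy":0,"wz":0,"claw":110},{"tx":-51,"ty":-1,"tz":200,"wx":0,"wy":0,"wz":0,"claw":110}]'
python3 -m crank '[{"tx":0,"ty":0,"tz":25,"wx":0,"wy":0,"wz":0,"claw":110},{"tx":0,"ty":0,"tz":49,"wx":0,"wy":0,"wz":0,"claw":110},{"tx":0,"ty":0,"tz":49,"wx":0,"wy":0,"wz":0,"claw":110}]'
python3 -m crank '[{"tx":0,"ty":0,"tz":0,"wx":0,"wy":0,"wz":0,"claw":255},{"tx":0,"ty":0,"tz":0,"wx":0,"wy":0,"wz":0,"claw":255},{"tx":0,"ty":0,"tz":0,"wx":0,"wy":0,"wz":0,"claw":255},{"tx":0,"ty":0,"tz":0,"wx":0,"wy":0,"wz":0,"claw":255}]' 40
```

```text
clock: 11.48
ee_pos: [539.9, -27.5, 114.2]
tcp_rot: [0.107, 0.994, -0.0, -0.003]
wrist_force: [0.9, 0.6, 0.8]
finger_gap: 0.569
grasp_force: 0.0
clock: 11.85
ee_pos: [541.9, -27.7, 68.3]
tcp_rot: [0.107, 0.994, -0.0, -0.0]
wrist_force: [0.7, 0.7, -0.0]
finger_gap: 0.566
grasp_force: 0.0
clock: 12.35
ee_pos: [542.7, -27.6, 69.3]
tcp_rot: [0.107, 0.994, 0.0, 0.001]
wrist_force: [-0.9, 1.4, 12.0]
finger_gap: 0.136
grasp_force: 40.8
```

```bash
python3 -m crank '[{"tx":0,"ty":0,"tz":-10,"wx":0,"wy":0,"wz":0,"claw":255},{"tx":0,"ty":0,"tz":-25,"wx":0,"wy":0,"wz":0,"claw":255},{"tx":0,"ty":0,"tz":-40,"wx":0,"wy":0,"wz":0,"claw":255},{"tx":0,"ty":0,"tz":-55,"wx":0,"wy":0,"wz":0,"claw":255},{"tx":0,"ty":0,"tz":-70,"wx":0,"wy":0,"wz":0,"claw":255}]'
python3 -m crank '[{"tx":0,"ty":0,"tz":-20,"wx":0,"wy":0,"wz":0,"claw":255},{"tx":0,"ty":0,"tz":-45,"wx":0,"wy":0,"wz":0,"claw":255},{"tx":0,"ty":0,"tz":-70,"wx":0,"wy":0,"wz":0,"claw":255},{"tx":0,"ty":0,"tz":-80,"wx":0,"wy":0,"wz":0,"claw":255},{"tx":0,"ty":0,"tz":-80,"wx":0,"wy":0,"wz":0,"claw":255}]'
python3 -c "
from h import *
go([443,297,172],-0.1)"
```

```text
clock: 12.98
ee_pos: [541.8, -27.6, 139.1]
tcp_rot: [0.107, 0.994, -0.0, 0.0]
wrist_force: [0.6, 0.7, -0.2]
finger_gap: 0.132
grasp_force: 39.2
clock: 13.6
ee_pos: [541.9, -27.7, 218.3]
tcp_rot: [0.107, 0.994, -0.0, 0.001]
wrist_force: [-0.1, -0.9, -1.7]
finger_gap: 0.13
grasp_force: 39.2
to [443 297 172] t [165.9 296.1  46.1] w [ 0.     0.001 -0.115] rows>= 5.5
```

```bash
python3 -m crank '[{"tx":12,"ty":20,"tz":0,"wx":0,"wy":0,"wz":0,"claw":255},{"tx":30,"ty":52,"tz":0,"wx":0,"wy":0,"wz":0,"claw":255},{"tx":50,"ty":88,"tz":0,"wx":0,"wy":0,"wz":0,"claw":255},{"tx":70,"ty":124,"tz":0,"wx":0,"wy":0,"wz":0,"claw":255},{"tx":90,"ty":160,"tz":0,"wx":0,"wy":0,"wz":0,"claw":255}]'
python3 -m crank '[{"tx":20,"ty":36,"tz":5,"wx":0,"wy":0,"wz":0,"claw":255},{"tx":40,"ty":72,"tz":15,"wx":0,"wy":0,"wz":0,"claw":255},{"tx":60,"ty":108,"tz":28,"wx":0,"wy":0,"wz":0,"claw":255},{"tx":72,"ty":128,"tz":40,"wx":0,"wy":0,"wz":0,"claw":255},{"tx":76,"ty":136,"tz":46,"wx":0,"wy":0,"wz":0,"claw":255}]'
python3 -m crank '[{"tx":0,"ty":0,"tz":0,"wx":0,"wy":0,"wz":0,"claw":255},{"tx":0,"ty":0,"tz":0,"wx":0,"wy":0,"wz":0,"claw":255},{"tx":0,"ty":0,"tz":0,"wx":0,"wy":0,"wz":0,"claw":255},{"tx":0,"ty":0,"tz":0,"wx":0,"wy":0,"wz":0,"claw":255}]'
python3 - <<'E'
from h import *
ims=[]
for n in("side","scene"):
    im,d=manip.camera(n); ims.append(im)
    for l in("filter","tray"):
        for q in manip.pinpoint(n,l)[:1]: print(n,l,q,bydepth(manip.calibration(n),q["pixel"],d))
cv2.imwrite("pics/f.png",np.vstack([cv2.resize(ims[0][140:340,100:420],None,fx=1.5,fy=1.5),cv2.resize(ims[1][120:320,120:440],None,fx=1.5,fy=1.5)])[...,::-1])
E
```

```text
clock: 14.22
ee_pos: [486.8, 148.9, 216.7]
tcp_rot: [0.107, 0.994, -0.0, -0.001]
wrist_force: [1.4, -0.9, -0.1]
finger_gap: 0.133
grasp_force: 39.2
clock: 14.85
ee_pos: [441.3, 297.5, 170.2]
tcp_rot: [0.106, 0.994, -0.001, -0.001]
wrist_force: [0.8, -1.5, -0.9]
finger_gap: 0.135
grasp_force: 39.1
clock: 15.35
ee_pos: [442.9, 296.5, 172.1]
tcp_rot: [0.108, 0.994, 0.0, 0.0]
wrist_force: [0.0, 0.1, 0.2]
finger_gap: 0.13
grasp_force: 39.1
side filter {'pixel': [271.1, 254.5], 'score': 0.93} [434.1399065  305.6144453  115.74399855]
side tray {'pixel': [269.3, 292.1], 'score': 0.84} [441.67122    305.80686094   5.12588544]
scene filter {'pixel': [210.1, 182.9], 'score': 0.93} [446.62467723 291.55013199 113.5947871 ]
scene tray {'pixel': [207.8, 218.5], 'score': 0.6} [422.28098834 265.19192495   2.31841297]
```

View pics/f.png

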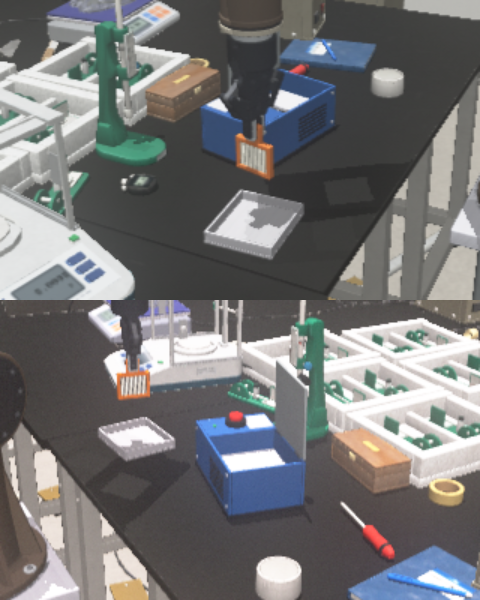

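Both views show the insert held upright over the middle of the tray, about 90 mm above its rim. The flap is standing and the other items are undisturbed.

```bash
python3 -c "
from plant import manip
print(manip.hand_in())"
```

```text
the job is handed in; nothing more can be done
None
```

I pressed the button fully down and it sprang back, the flap stands upright by itself, and the arm holds the filter insert upright and still about 90 mm above the middle of the tray; the job is handed in (no verdict came back).

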